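# Shift two warming pans along a garage hotplate

### The arm

A 6-joint arm with a two-finger parallel gripper is mounted at the origin on the work surface. World frame = base frame: x ahead of the robot, y to its left, z up, the work surface at z = 0. Lengths are in mm, angles in rad, forces in N, time in s.
With the tool pointing down it reaches from about 325 to 875 mm from the base axis. Payload 4.4 kg.
Tool frame: the origin (TCP) lies on the centre line of the jaws, within the pads' length; the fingertips stand ahead of it and the grasp point (between the pads) lies 6 mm ahead of it (ctrl.tcp_to_tips is the z of the fingertips in the tool frame, in mm); z points along the fingers, y is the line along which they close (so a half turn about z gives the same grasp; the last joint's range is limited). The gripper opens to 85 mm and grips with 20 to 120 N. Pads are 22 mm wide; open, the fingers measure 114 mm over their backs; the gripper's body (76 mm by 85 mm) begins 54 mm behind the grasp point. The pads swing forward as they close: fully open they stand 13 mm farther back than shut.
Start: joints at [1.062, 0.207, 1.542, -0, 1.393, -0.15], TCP at [201.921, 538.382, 256.282] pointing down, gripper open.
Joint ranges: [-2.73, 2.73], [-0.86, 2.22], [0.23, 2.46], [-1.11, 4.25], [0.08, 2.63], [-2.82, 2.82]. Speed limits (rad/s): [2.79, 2.79, 3.14, 3.14, 3.14, 3.14].

### API

Orientations are given as a 3x3 rotation matrix whose columns are the frame's x, y, z axes.
In Python, from plant import ctrl, sensors, optics gives the robot as it stands. Calls block until the motion is done:
- ctrl.move_ptp(position, orientation): joint-space move of the TCP to a pose.
- ctrl.move_l(position, rot=None, vel=150, threshold=None): straight line of the TCP; rot=None keeps the orientation; vel is the mean speed in mm/s. With threshold (N) it stops when the force on the tool has changed by that much, and returns True; else False.
- ctrl.set_joints(angles): joint-space move.
- ctrl.gripper_to(opening, force=None): finger opening in mm; force is the grip in N (None keeps the last); returns when the fingers have stopped.
- ctrl.hold(seconds).
- ctrl.solve_ik(position, orientation): joint angles nearest the present ones, or None.
- sensors.read_state(): the state.
- optics.grab_frame(name): name is "scene" or "side" or "wrist"; returns (picture, depth): 420x560x3 uint8, red, green, blue; 420x560 float32, mm along the optical axis (not along the pixel's ray), 0 where there is no reading.
- optics.camera_params(name): a dict with "mtx" (3x3 intrinsics, pixels), "R" (3x3) and "t" (3): a world point X has camera coordinates R X + t; the wrist camera has in their place "T_tool_cam" (4x4, takes a point from camera to tool coordinates, whose origin is the TCP and whose axes are the flange's). Camera axes: x right, y down, z forward; pixel columns grow to the right and rows downward; lengths in mm; the calibration is good to about 2 mm. A picture is of the moment at which its call begins: read the wrist's pose just before it. camera_params takes no time and is no camera call.
A pose or a line that the arm cannot do raises ctrl.MotionError and nothing moves.
- ctrl.finish_job(): hands the job in; it is judged then, once.
The state is a dict: "t": time; "q": joint angles; "qvel": joint speeds; "tau": joint torques, N m; "eef_pos": TCP position; "eef_rot": TCP orientation; "force": force on the tool from outside, world axes, zero at the start; "wrist_torque": the same for the moment, N m; "grip_width": finger opening in mm; "grasp_force": force on a finger pad.
Only numpy, scipy, OpenCV 4.12 (cv2) and the standard library are available. Lean on these libraries where they do the work, as an engineer would, in place of code of your own. Each camera call takes 0.05 s, during which the arm holds its last target. There are 200 camera calls.

### The job

On the hotplate, first slide the dark skillet off the red disc to the blue disc, then slide the bright saucepan onto the red disc, each pan centred left-to-right on its disc and pushed back gently until it touches the yellow stop bar. Keep both pans flat on the hotplate all the way, never lifted or tipped, and do not disturb the two tins standing between the places or knock the wire rack above.

Things in the scene. Friction and masses are not known exactly. Their poses are not given: they have to be found in the camera images.
- hotplate: Bench hotplate: flat white-topped slab 300 mm deep (x) by 660 mm wide (y), top 35 mm above the bench. Origin: centre of its underside; -x is the front edge, facing the robot, +x the back.
- stop_bar: Yellow stop bar fixed along the back of the hotplate top, 20 mm (x) by 600 mm (y) by 30 mm high. Origin: centre of its underside; its front face is at its x = -10 mm, so a pan touching it has its centre at x = -70 mm in this frame. Its depth on the plate varies by some 10 mm.
- rack: Open wire rack over the back of the hotplate: 8 mm rods along y at x = -78, -26, 20, 66, 112 mm, undersides 131 mm above the hotplate top, side rods at y = -320 and 320 mm, held up by two rear posts only (x = 140 mm). A small carton and a can, 40 mm high, stand on its ends (|y| over 265 mm). Origin: above the hotplate's origin at the level of its top, same axes.
- red_disc: Red disc marked flat on the hotplate top, 140 mm across: the middle place. Origin: its centre, at the level of the hotplate top; axes as the hotplate's.
- blue_disc: Blue disc marked flat on the hotplate top, 140 mm across: the free place, about 200 mm left or right of the red one. Origin: its centre; axes as the hotplate's.
- skillet: Dark steel skillet with a black handle, holding brass bushes: 120 mm across, 38 mm high, 0.4 to 0.75 kg. Level bar handle 18 mm wide, 16 mm high, its middle 34 mm above the underside, from 68 to 140 mm out from the centre. Starts on the front part of the red disc, short of the stop bar. Origin: centre of its underside, z up; at yaw 0 the handle points along -x.
- saucepan: Bright aluminium saucepan with a brown handle, holding a bearing: 120 mm across, 70 mm high, 0.35 to 0.7 kg. Level bar handle 18 mm wide, 16 mm high, its middle 44 mm above the underside, 68 to 140 mm out from the centre. Starts near the grey disc, beyond the red one from the blue. Origin: centre of its underside, z up; at yaw 0 the handle points along -x.
- green_tin: Tin with a green label, 40 mm across, 75 mm high, standing on the hotplate near the stop bar, between the red disc and one of its neighbours. Origin: centre of its underside.
- orange_tin: The same with an orange label, on the other side of the red disc.
There are look-alikes about, which are no part of the job. There is more than one size of the saucepan; the job needs the larger.

How it is judged:
By the outcome, as a careful person would: the job done as asked, in the order asked, and still so for the second after the job is handed in, with the robot touching nothing.
It also fails if it takes over 69 s, if anything falls off the work surface, if the arm or the gripper's body presses on something with over 40 N, if the wrist force passes 120 N, or if a joint passes its speed limit or range.

## Working session

There is one attempt and no reset: what is moved stays moved. The work goes in short steps, each a Python script; the robot and the scene stay as the last script left them, time stands still between calls to the robot, and variables do not carry over. Pictures are saved under pics/ and viewed, at most 10 in all, crops included, and the job is handed in when it is done.

```bash
ls; mkdir -p pics; python3 - <<'E'
from plant import ctrl,sensors,optics
import cv2,numpy as np
for n in("scene","side"):
    p,d=optics.grab_frame(n); cv2.imwrite(f"pics/{n}0.png",p[:,:,::-1]); np.savez(f"{n}0.npz",p=p,d=d)
    c=optics.camera_params(n); print(n,c["mtx"].round(1).tolist(),c["R"].round(3).tolist(),c["t"], (-c["R"].T@c["t"]).round())
print(optics.camera_params("wrist"),ctrl.tcp_to_tips); s=sensors.read_state();print(s["t"],s["eef_rot"])
E
```

```text
pics
scene [[473.8, 0.0, 282.3], [0.0, 473.8, 202.7], [0.0, 0.0, 1.0]] [[-0.832, 0.555, -0.006], [0.403, 0.596, -0.695], [-0.383, -0.58, -0.719]] [ 432.97167259 -274.29166837 1333.50363658] [981. 697. 770.]
side [[467.8, 0.0, 286.4], [0.0, 467.8, 205.9], [0.0, 0.0, 1.0]] [[0.842, -0.54, -0.013], [-0.325, -0.487, -0.811], [0.431, 0.687, -0.585]] [-455.82438386  312.82524228  763.85594067] [ 156. -618.  695.]
{'mtx': array([[341.14405598,   0.        , 278.96591731],
       [  0.        , 341.14405598, 211.23337001],
       [  0.        ,   0.        ,   1.        ]]), 'T_tool_cam': array([[ 5.13636590e-04, -9.55096700e-01, -2.96293824e-01,
         7.58467967e+01],
       [ 9.99999820e-01,  5.82047238e-04, -1.42678972e-04,
         5.68890264e-01],
       [ 3.08729217e-04, -2.96293698e-01,  9.55096827e-01,
        -1.17639107e+02],
       [ 0.00000000e+00,  0.00000000e+00,  0.00000000e+00,
         1.00000000e+00]])} 25.0
0.1 [[-9.36311765e-01  3.51168373e-01 -1.02550673e-03]
 [ 3.51169733e-01  9.36309990e-01 -1.84984192e-03]
 [ 3.10586217e-04 -2.09215568e-03 -9.99997763e-01]]
```

View pics/scene0.png

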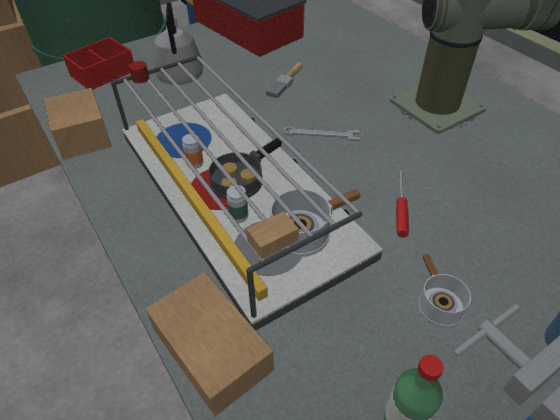

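View pics/side0.png

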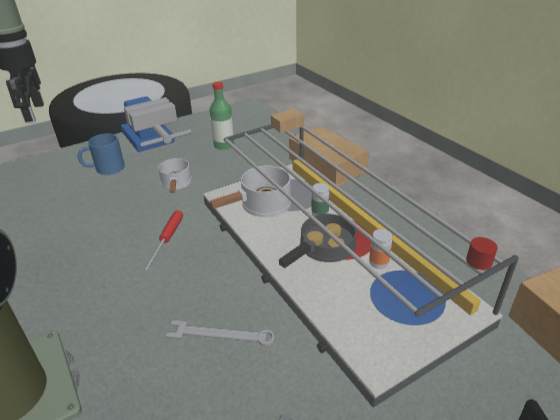

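Scene view: the dark skillet is at (236,175) on the red disc, with the blue disc at (186,140). The orange tin is at (192,150) and the green one at (237,203). There are two candidate saucepans. The one on the plate at (302,220), side view (266,190), is larger and stands near the grey disc, so it fits. The small one off the plate at (444,300), side view (174,173), is the look-alike. Next I measure and make the confirming crop.

```bash
cat > h.py <<'E'
import numpy as np,cv2
from plant import ctrl,sensors,optics
def load(n):
    z=np.load(f"{n}0.npz");return z["p"],z["d"],optics.camera_params(n)
def cloud(d,c):
    v,u=np.mgrid[:420,:560]; K=c["mtx"]
    P=np.stack([(u-K[0,2])/K[0,0]*d,(v-K[1,2])/K[1,1]*d,d],-1)
    return (P-c["t"])@c["R"]          # world, per pixel
def ray(uv,c,z):                       # pixels -> plane at height z
    uv=np.atleast_2d(uv).astype(float);K=c["mtx"];o=-c["R"].T@c["t"]
    r=np.c_[(uv-K[:2,2])/K[0,0],np.ones(len(uv))]@c["R"]
    return o+r*((z-o[2])/r[:,2])[:,None]
def hsv(p): return cv2.cvtColor(p,cv2.COLOR_RGB2HSV)
def circ(xy):
    x,y=xy.T;s=np.linalg.lstsq(np.c_[2*x,2*y,np.ones(len(x))],x*x+y*y,rcond=None)[0]
    return s[0],s[1],np.sqrt(s[2]+s[0]**2+s[1]**2)
E
python3 - <<'E'
from h import *
np.set_printoptions(precision=1,suppress=True)
for n in("scene","side"):
    p,d,c=load(n);W=cloud(d,c);h=hsv(p);H,S,V=h[...,0],h[...,1],h[...,2];ok=(d>0)
    def rep(name,m):
        m=m&ok; k,l,st,_=cv2.connectedComponentsWithStats(m.astype(np.uint8))
        for i in np.argsort(-st[1:,4])[:2]+1:
            if st[i,4]<25: continue
            q=W[l==i]; print(n,name,st[i].tolist(),"min",np.percentile(q,2,axis=0),"med",np.median(q,0),"max",np.percentile(q,98,axis=0))
    box=(W[...,0]>250)&(W[...,0]<900)&(abs(W[...,1])<600)
    rep("white",box&(S<40)&(V>120)&(W[...,2]<50)&(W[...,2]>20))
    rep("yellow",box&(H>18)&(H<32)&(S>150)&(W[...,2]<90))
    rep("blue",box&(H>100)&(H<125)&(S>120)&(W[...,2]<50))
    rep("red",box&((H<6)|(H>174))&(S>150)&(W[...,2]<50))
    rep("green",box&(H>50)&(H<95)&(S>60)&(W[...,2]>30)&(W[...,2]<120))
    rep("orange",box&(H>6)&(H<17)&(S>170)&(W[...,2]>30)&(W[...,2]<120))
    rep("dark",box&(V<60)&(W[...,2]>45)&(W[...,2]<110))
    rep("brown",box&(H>3)&(H<18)&(S>90)&(S<200)&(W[...,2]>55)&(W[...,2]<110))
    rep("rod",(W[...,2]>155)&(W[...,2]<190)&box)
    x0,y0=((200,90),(200,130))[n=="side"]
    cv2.imwrite(f"pics/c_{n}.png",cv2.resize(p[y0:y0+190,x0:x0+250][:,:,::-1],None,fx=3,fy=3,interpolation=cv2.INTER_CUBIC))
E
python3 - <<'E'
import cv2,numpy as np
a=cv2.imread('pics/scene0.png')[110:310,110:390];b=cv2.imread('pics/side0.png')[140:340,180:460]
cv2.imwrite('pics/crop1.png',np.vstack([cv2.resize(a,None,fx=1.5,fy=1.5,interpolation=2) ,cv2.resize(b,None,fx=1.5,fy=1.5,interpolation=2)]))
E
```

```text
scene white [123, 125, 260, 198, 7501] min [ 504.  -293.3   32.8] med [728.3 258.3  35.6] max [790.6 314.7  38.5]
scene white [196, 99, 62, 55, 1041] min [ 536.2 -334.7   32.5] med [ 558.  -200.6   35.7] max [579.6 -87.7  38.6]
scene yellow [137, 120, 113, 163, 2086] min [ 738.4 -291.8   41.6] med [752.1  28.3  64.8] max [760.9 228.5  67.9]
scene yellow [253, 272, 14, 28, 222] min [744.7 247.1  40.7] med [752.7 277.7  64.5] max [762.  285.9  67.4]
scene blue [166, 124, 23, 27, 283] min [ 649.1 -282.2   33.5] med [ 676.3 -248.8   36.4] max [ 692.7 -191.    38.9]
scene blue [187, 123, 24, 24, 247] min [ 607.1 -263.2   33.6] med [ 624.5 -213.4   36.3] max [ 636.1 -167.9   39. ]
scene red [396, 198, 13, 39, 403] min [357.9 230.   10. ] med [397.5 272.7  23.9] max [426.5 305.   28.4]
scene red [240, 33, 25, 23, 290] min [ 252.8 -597.2    6.6] med [ 276.3 -540.2   27.7] max [ 286.6 -506.    48.8]
scene green [393, 384, 27, 36, 243] min [699.9 552.8  97.3] med [708.5 580.8 108.5] max [711.1 599.3 119.6]
scene green [228, 203, 19, 16, 189] min [677.1  85.9  50.5] med [696.2 102.4  68.9] max 
[... 1533 characters left out ...]
9.1] max [699.5 575.5 119.7]
side green [317, 203, 11, 11, 98] min [672.7  64.3  51.3] med [681.3  67.5  66.2] max [696.2  74.5  80.4]
side dark [494, 285, 10, 25, 40] min [ 768.5 -335.3   50.4] med [ 770.5 -333.8   85.1] max [ 771.9 -332.   108. ]
side brown [520, 270, 40, 65, 1317] min [ 810.1 -423.7   56.5] med [ 820.9 -381.9   90.2] max [ 889.1 -346.5   93.6]
side brown [211, 192, 30, 16, 229] min [471.2 189.3  74.3] med [504.1 194.1  85.1] max [537.8 203.1  90.1]
side rod [224, 121, 295, 195, 6467] min [ 555.  -337.5  169.2] med [ 656.4 -148.   174.4] max [755.5 303.7 185.2]
side rod [519, 405, 15, 15, 125] min [ 541.1 -520.   163.7] med [ 544.  -512.7  178.6] max [ 547.3 -507.6  189.7]
```

View pics/crop1.png

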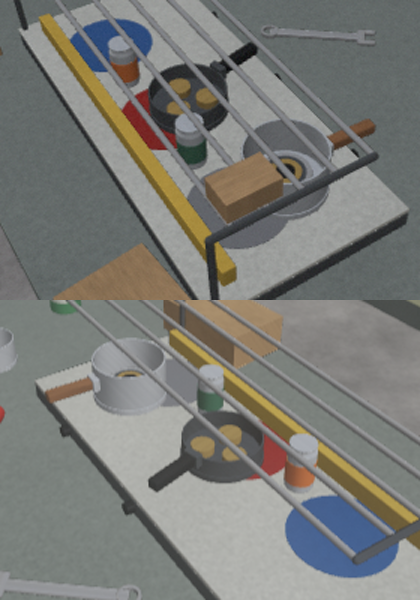

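The crop confirms it: the larger saucepan with the bearing is on the plate by the grey disc, and the skillet with the bushes is on the red disc. Next come the line and circle fits.

```bash
python3 - <<'E'
from h import *
from scipy.optimize import least_squares
np.set_printoptions(precision=1,suppress=True)
A={}
def fitr(q,r,w):
    f=lambda c:np.hypot(*(q-c).T)-r
    s=least_squares(f,q.mean(0),loss="soft_l1",f_scale=1.5);return s.x,np.abs(f(s.x)).mean()
for n in("scene","side"):
    p,d,c=load(n);W=cloud(d,c);h=hsv(p);H,S,V=[h[...,i].astype(int) for i in range(3)]
    X,Y,Z=[W[...,i] for i in range(3)];on=(d>0)&(X>440)&(X<780)&(abs(Y)<335)
    # plate top
    m=on&(S<40)&(V>110)&(abs(Z-36)<5);pl=W[m];print(n,"top z",np.median(pl[:,2]),"tilt",np.linalg.lstsq(np.c_[pl[:,:2]-pl[:,:2].mean(0),np.ones(len(pl))],pl[:,2],rcond=None)[0]*[300,600,1])
    # bar: top face pixels
    m=on&(H>18)&(H<32)&(S>120)&(X>720)&(abs(Z-65)<4)
    q=W[m];lo=[];
    for y in np.arange(-280,290,20):
        k=q[abs(q[:,1]-y)<10]
        if len(k)>12: lo.append((y,np.percentile(k[:,0],3),np.percentile(k[:,0],97)))
    lo=np.array(lo);print("bar topz",np.median(q[:,2]),"front",np.polyfit(lo[:,0],lo[:,1],1)*[100,1],"back",np.polyfit(lo[:,0],lo[:,2],1)*[100,1],"y",q[:,1].min(),q[:,1].max())
    # discs
    for nm,mk in(("blue",(H>100)&(H<125)&(S>120)&(Y<-100)),("red",((H<6)|(H>174))&(S>140))):
        m=on&mk&(abs(Z-36)<5)
        uv=np.argwhere(m)[:,::-1]; xy=ray(uv,c,35.5)[:,:2]; hull=cv2.convexHull(xy.astype(np.float32))[:,0]
        pr=(hull.min(0),hull.max(0));print(nm,len(xy),pr,fitr(hull.astype(float),70,0) if nm=="blue" else "")
        A[n,nm]=xy
    # skillet
    m=on&(V<75)&(S<90)&(Z>64)&(Z<78)&(abs(Y)<90)&(X<690);q=W[m];A[n,"sk"]=q
    m=on&(S<50)&(Z>98)&(Z<112)&(Y>100)&(X<720);A[n,"sp"]=W[m]
    m=on&(H>3)&(H<18)&(S>80)&(Z>60)&(Z<98)&(X<570)&(Y>120);A[n,"sph"]=W[m]
    for nm,a,b in(("gt",50,95),("ot",6,17)):
        A[n,nm]=W[on&(H>a)&(H<b)&(S>80)&(Z>42)&(Z<95)&(X>650)&(X<730)&(abs(abs(Y)-95)<45)]
for nm,r in(("gt",20),("ot",20),("sp",60),("sk",60)):
    for v in("scene","side",None):
        q=A[v,nm] if v else np.vstack([A["scene",nm],A["side",nm]])
        if len(q)<8: print(nm,v,len(q));continue
        print(nm,v,len(q),"z",np.percentile(q[:,2],[5,50,95]),circ(q[:,:2]),fitr(q[:,:2],r,0))
for v in("scene","side"):
    for nm in("sph","sk"):
        q=A[v,nm]
        if nm=="sk": q=q[q[:,0]<562]
        if len(q)<10: print(v,nm,len(q));continue
        print(nm,"handle",v,len(q),q.min(0),q.max(0),np.median(q,0),cv2.fitLine(q[:,:2].astype(np.float32),cv2.DIST_HUBER,0,.01,.01).ravel())
a=np.vstack([A["scene","red"],A["side","red"]]);hull=cv2.convexHull(a.astype(np.float32))[:,0];print(hull)
E
```

```text
scene top z 35.593859311474844 tilt [-0.1  0.1 35.6]
bar topz 65.34730824894385 front [  1.6 739.4] back [  1.7 756.9] y -315.43484170343277 286.26478195105915
blue 744 (array([ 605.1, -284.8], dtype=float32), array([ 723.8, -153. ], dtype=float32)) (array([ 674. , -215.6]), np.float64(2.9337109764808247))
red 416 (array([673.7, -81.7], dtype=float32), array([727.6,  50.4], dtype=float32)) 
side top z 36.406630660382206 tilt [ 0.9  0.2 36.4]
bar topz 66.0937944317157 front [  1.6 737.9] back [  1.5 751.6] y -314.5266493511109 283.3997955719543
blue 2145 (array([ 606.7, -284.5], dtype=float32), array([ 719.2, -148.6], dtype=float32)) (array([ 676.6, -215.7]), np.float64(1.6129958920696277))
red 269 (array([648.1, -79.8], dtype=float32), array([739.1, -12.4], dtype=float32)) 
gt scene 158 z [53.2 67.5 79.2] (np.float64(688.5093908800649), np.float64(86.52172189714975), np.float64(18.855239572332497)) (array([687.9,  85.3]), np.float64(0.8097991911061104))
gt side 0
gt None 158 z [53.2 67.5 79.2] (np.float64(688.5093908800649), np.float64(86.52172189714975), np.float64(18.85523957233249
[... 1736 characters left out ...]
1.  191.   73.8] [540.  212.7  90.4] [500.6 206.6  86.7] [  1.   -0.1 504.2 206.6]
sk handle scene 123 [500.2 -48.   64.6] [561.8 -17.5  78. ] [526.7 -29.4  75.4] [  1.    0.3 529.4 -28.1]
sph handle side 236 [468.5 187.7  73.2] [540.8 205.   90.7] [503.1 194.1  85. ] [  1.   -0.1 503.7 194. ]
sk handle side 185 [502.5 -49.8  64.1] [562.  -24.3  78. ] [527.5 -40.9  74.9] [  1.    0.2 532.6 -41.7]
[[739.1 -12.4]
 [726.4  30. ]
 [718.9  38.6]
 [717.2  39.8]
 [711.9  43.4]
 [710.1  44.6]
 [696.3  50.4]
 [694.9  47.8]
 [693.4  45.2]
 [686.4  28.2]
 [648.1 -72.1]
 [651.6 -74.4]
 [653.3 -75.5]
 [675.6 -81.7]
 [691.8 -80.3]
 [701.  -77. ]
 [710.8 -72.8]
 [714.2 -71.1]
 [722.4 -64.6]
 [738.6 -33.5]]
```

```bash
cat >> h.py <<'E'
def wrist(tag=None):
    s=sensors.read_state();p,d=optics.grab_frame("wrist");c=optics.camera_params("wrist")
    T=np.eye(4);T[:3,:3]=s["eef_rot"];T[:3,3]=s["eef_pos"];M=np.linalg.inv(T@c["T_tool_cam"])
    c=dict(mtx=c["mtx"],R=M[:3,:3],t=M[:3,3])
    if tag: cv2.imwrite(f"pics/{tag}.png",p[:,:,::-1])
    return p,d,c
def ori(tilt,yaw=0):   # tool z tilted forward from straight down, turned by yaw about world z
    s,k=np.sin(tilt),np.cos(tilt);R=np.array([[-k,0,s],[0,1,0],[-s,0,-k]])
    a,b=np.cos(yaw),np.sin(yaw);return np.array([[a,-b,0],[b,a,0],[0,0,1]])@R
def handles(p,d,c,P=True):
    W=cloud(d,c);h=hsv(p);H,S,V=[h[...,i].astype(int) for i in range(3)];X,Y,Z=[W[...,i] for i in range(3)]
    out={}
    for nm,m,zt in(("skillet",(V<75)&(S<90)&(abs(Z-77.5)<6),77.5),("saucepan",(H>3)&(H<18)&(S>80)&(abs(Z-87.5)<6),87.5)):
        m=m&(d>0)&(X>420)&(X<700)&(abs(Y)<330)
        k,l,st,_=cv2.connectedComponentsWithStats(m.astype(np.uint8))
        if k<2: print(nm,"not seen");continue
        L=l==1+np.argmax(st[1:,4]);uv=np.argwhere(L)[:,::-1];xy=ray(uv,c,zt)[:,:2]
        r=cv2.minAreaRect(xy.astype(np.float32));b=cv2.boxPoints(r)
        zm=np.median(Z[L]);out[nm]=(L,xy,zm)
        if P: print(nm,"px",uv.mean(0).round(),"n",len(uv),"z",zm.round(1),"rect c",np.round(r[0],1),"size",np.round(r[1],1),"ang",round(r[2],2),"minx",xy[:,0].min().round(1),"fit",cv2.fitLine(xy.astype(np.float32),cv2.DIST_L2,0,.01,.01).ravel().round(4))
    return out
E
python3 - <<'E'
from h import *
for i,(x,y) in enumerate(((450,-60),(430,90))):
    R=ori(0);(ctrl.move_ptp if i==0 else ctrl.move_l)([x,y,350],R)
    p,d,c=wrist(f"w{i}");np.savez(f"w{i}.npz",p=p,d=d,R=c["R"],t=c["t"],mtx=c["mtx"]);handles(p,d,c)
print(sensors.read_state()["t"],sensors.read_state()["force"])
for pose in ([[480,-36,90],ori(.785,.25)],[[560,-220,90],ori(.785,0)],[[480,200,100],ori(.785,-.1)]):
    print(ctrl.solve_ik(*pose))
E
```

```text
skillet px [302. 251.] n 935 z 76.9 rect c [556.4 -11.7] size [102.7 112.2] ang 89.27 minx 500.0 fit [ 9.448000e-01  3.277000e-01  5.477787e+02 -2.959690e+01]
saucepan px [497. 220.] n 960 z 86.7 rect c [503.4 197.2] size [20.6 72.2] ang 86.2 minx 467.6 fit [ 9.984000e-01 -5.720000e-02  5.025094e+02  1.977025e+02]
skillet px [183. 261.] n 811 z 77.0 rect c [543.3 -33. ] size [85.5 34.6] ang 15.49 minx 499.4 fit [ 9.759000e-01  2.180000e-01  5.405824e+02 -3.019930e+01]
saucepan px [371. 235.] n 852 z 86.9 rect c [503.3 199.1] size [18.8 72.8] ang 86.39 minx 467.1 fit [ 9.985000e-01 -5.540000e-02  5.024316e+02  1.992508e+02]
3.6917 [-0.59752244 -0.02047121 -0.1173641 ]
[-0.59790497  0.0615133   2.37313233  1.37719783  0.57059882  2.6946033 ]
None
None
```

View pics/w0.png

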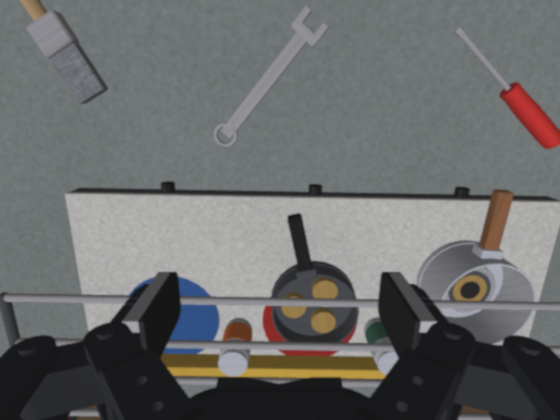

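The wrist view shows the skillet at (314,305) with its handle at (300,240), and the saucepan at (475,285) with its handle at (497,220). The plate's front edge is at row 190 and the front rod at row 300. Next I refine the fits and scan for reachable tilts.

```bash
python3 - <<'E'
from h import *
from scipy.optimize import least_squares
np.set_printoptions(precision=1,suppress=True)
for n in("w0","w1"):
    z=np.load(n+".npz");p,d,c=z["p"],z["d"],z
    W=cloud(d,c);h=hsv(p);H,S,V=[h[...,i].astype(int) for i in range(3)];X,Y,Z=[W[...,i] for i in range(3)]
    print(n,"plate z",np.median(Z[(S<40)&(V>110)&(abs(Z-36)<6)&(d>0)]))
    L,xy,_=handles(p,d,c,False)["skillet"];q=xy[xy[:,0]<560];r=cv2.minAreaRect(q.astype(np.float32));print("sk handle",r,cv2.fitLine(q.astype(np.float32),cv2.DIST_L2,0,.01,.01).ravel())
    def hullfit(m,zt,r,nm,cut=None):
        xy=ray(np.argwhere(m)[:,::-1],c,zt)[:,:2];hl=cv2.convexHull(xy.astype(np.float32))[:,0].astype(float)
        s=least_squares(lambda k:np.hypot(*(hl-k).T)-r,hl.mean(0),loss="soft_l1",f_scale=1.);print(nm,m.sum(),s.x,"res",np.sort(np.abs(s.fun))[::max(1,len(hl)//5)])
    hullfit((H>100)&(H<125)&(S>120)&(abs(Z-36)<8)&(X>560)&(X<735)&(Y<-120),35.8,70,"blue")
    hullfit(((H<6)|(H>174))&(S>140)&(abs(Z-36)<8)&(X>560)&(X<735)&(abs(Y)<100),35.8,70,"red")
    hullfit((V<85)&(S<90)&(abs(Z-72)<5)&(X>570)&(X<700)&(abs(Y+8)<75),73.5,60,"skillet")
    m=(H>18)&(H<32)&(S>120)&(abs(Z-65)<5)&(X>715);q=W[m];f=[(y,np.percentile(q[abs(q[:,1]-y)<8][:,0],5)) for y in range(-220,220,15) if (abs(q[:,1]-y)<8).sum()>15];print("bar front",np.polyfit(*np.array(f).T,1)*[100,1])
    m=(abs(Z-170)<8)&(X>520)&(X<580)&(d>0);print("front rod",np.percentile(X[m],[3,97]),np.median(Z[m]))
    m=(abs(Z-36)<5)&(X<560)&(d>0)&(S<40)&(V>110);print("plate front",np.percentile(X[m],.5),np.percentile(Y[m],[1,99]))
for tilt in np.arange(0.1,1.0,.1):
  for fl in(0,1):
    o=[]
    for (x,y,zz,w) in((510,-38,69,.22),(470,-200,69,.1),(553,-216,69,0),(485,199,79,-.06),(545,-13,79,0)):
        R=ori(tilt,w)
        if fl: R=R@np.diag([-1,-1,1])
        g=np.array([x,y,zz])-6*R[:,2]
        a=ctrl.solve_ik(g,R);b=ctrl.solve_ik(g-60*R[:,2],R)
        o.append(("-" if a is None else "Y")+("-" if b is None else "Y"))
    print(round(tilt,1),fl,o)
E
```

```text
w0 plate z 35.23268038262725
sk handle ((530.5621948242188, -34.5252685546875), (61.755653381347656, 15.700530052185059), 12.403464317321777) [  1.    0.2 529.7 -34.7]
blue 1911 [ 673.5 -218.7] res [0.1 0.1 0.3 0.9 2.  8.9]
red 483 [672.9 -11.8] res [0.  0.7 1.  1.2 2.3 4.4]
skillet 560 [636.3  -8.6] res [0.  0.3 0.7 4.7 9.2]
bar front [  2.  738.2]
front rod [552.9 569.5] 173.27030283647503
plate front 485.75984237535926 [-334.5  308.9]
w1 plate z 35.34473401432213
sk handle ((530.4759521484375, -32.253326416015625), (61.616695404052734, 17.013381958007812), 12.135998725891113) [  1.    0.2 529.7 -32.6]
blue 2565 [ 674.6 -215.5] res [ 0.   0.1  0.6  0.9  2.3 50.8]
red 382 [672.  -14.4] res [0.1 0.3 0.4 0.8 1.1 1.3 9.7]
skillet 583 [633.6 -12.3] res [0.2 0.6 0.8 1.2 1.6 3.2]
bar front [  1.7 737.3]
front rod [555.2 570.7] 173.2429278184915
plate front 461.08513516988825 [-284.3  423.7]
0.1 0 ['YY', 'YY', 'YY', 'YY', 'YY']
0.1 1 ['YY', 'YY', 'YY', 'YY', 'YY']
0.2 0 ['YY', 'YY', 'YY', 'YY', 'YY']
0.2 1 ['YY', 'YY', 'YY', 'YY', 'YY']
0.3 0 ['YY', 'YY', 'YY', 'YY', 'YY']
0.3 1 ['YY', 'YY', 'YY', 'YY', 'YY']
0.4 0 ['YY', 'YY', 'YY', 'YY', 'YY']
0.4 1 ['YY', 'YY', 'YY', 'YY', 'YY']
0.5 0 ['YY', '--', 'YY', 'YY', 'YY']
0.5 1 ['YY', 'YY', 'YY', 'YY', 'YY']
0.6 0 ['--', '--', '--', 'YY', 'YY']
0.6 1 ['YY', 'YY', 'YY', 'YY', 'YY']
0.7 0 ['--', 'Y-', '--', '-Y', '-Y']
0.7 1 ['YY', 'YY', 'YY', '-Y', 'YY']
0.8 0 ['YY', 'YY', 'Y-', '--', 'Y-']
0.8 1 ['YY', 'YY', 'YY', '--', 'YY']
0.9 0 ['YY', 'YY', 'YY', 'Y-', 'YY']
0.9 1 ['YY', 'YY', 'YY', 'Y-', 'YY']
```

```bash
python3 - <<'E'
from h import *
np.set_printoptions(precision=2,suppress=True)
print(sensors.read_state()["q"])
for (x,y,zz,w) in((510,-38,69,.22),(470,-200,69,0),(470,-200,69,-.2),(545,-216,69,0),(545,-216,69,-.15),(475,199,79,-.06),(470,-10,79,0),(545,-13,79,0)):
  for tilt in(.3,.4,.5,.55,.6,.65):
    R=ori(tilt,w);g=np.array([x,y,zz])-6*R[:,2];a=ctrl.solve_ik(g,R)
    print((x,y,w),tilt,a)
E
```

```text
[ 0.01 -0.15  1.72 -0.    1.58 -1.56]
(510, -38, 0.22) 0.3 [-0.34  0.18  2.05  0.25  0.68 -2.3 ]
(510, -38, 0.22) 0.4 [-0.37  0.15  2.11  0.41  0.58 -2.47]
(510, -38, 0.22) 0.5 [-0.41  0.13  2.17  0.63  0.51 -2.71]
(510, -38, 0.22) 0.55 None
(510, -38, 0.22) 0.6 None
(510, -38, 0.22) 0.65 None
(470, -200, 0) 0.3 [-0.68  0.18  2.04  0.29  0.71 -2.46]
(470, -200, 0) 0.4 [-0.73  0.16  2.1   0.46  0.63 -2.64]
(470, -200, 0) 0.5 None
(470, -200, 0) 0.55 None
(470, -200, 0) 0.6 None
(470, -200, 0) 0.65 None
(470, -200, -0.2) 0.3 [-0.65  0.17  2.05  0.21  0.66 -2.17]
(470, -200, -0.2) 0.4 [-0.68  0.14  2.12  0.35  0.55 -2.32]
(470, -200, -0.2) 0.5 [-0.71  0.12  2.19  0.56  0.45 -2.55]
(470, -200, -0.2) 0.55 [-0.73  0.12  2.22  0.71  0.42 -2.7 ]
(470, -200, -0.2) 0.6 None
(470, -200, -0.2) 0.65 None
(545, -216, 0) 0.3 [-0.61  0.32  1.86  0.26  0.73 -2.36]
(545, -216, 0) 0.4 [-0.65  0.29  1.93  0.4   0.64 -2.51]
(545, -216, 0) 0.5 [-0.68  0.28  1.99  0.6   0.56 -2.72]
(545, -216, 0) 0.55 None
(545, -216, 0) 0.6 None
(545, -216, 0) 0.65 None
(545, -216, -0.15) 0.3 [-0.59  0.31  1.87  0.2   0.7
[... 620 characters left out ...]
 2.21 -0.95  0.32 -0.28]
(470, -10, 0) 0.3 [-0.25  0.06  2.15  0.12  0.64 -1.91]
(470, -10, 0) 0.4 [-0.27  0.03  2.22  0.21  0.52 -2.01]
(470, -10, 0) 0.5 [-0.3  -0.    2.28  0.37  0.4  -2.17]
(470, -10, 0) 0.55 [-0.31 -0.01  2.32  0.49  0.34 -2.3 ]
(470, -10, 0) 0.6 [-0.32 -0.01  2.35  0.67  0.29 -2.49]
(470, -10, 0) 0.65 [-0.34 -0.01  2.38  0.92  0.25 -2.75]
(545, -13, 0) 0.3 [-0.22  0.21  1.97  0.1   0.67 -1.86]
(545, -13, 0) 0.4 [-0.23  0.18  2.04  0.18  0.54 -1.94]
(545, -13, 0) 0.5 [-0.25  0.16  2.11  0.3   0.4  -2.07]
(545, -13, 0) 0.55 [-0.26  0.15  2.14  0.41  0.34 -2.18]
(545, -13, 0) 0.6 [-0.26  0.14  2.17  0.56  0.28 -2.34]
(545, -13, 0) 0.65 [-0.27  0.14  2.2   0.8   0.23 -2.58]
```

```bash
cat >> h.py <<'E'
TILT=.5
def tcp(cx,cy,yaw,hz,out,back=0):      # TCP pose for pan centre (cx,cy), pan yaw, handle height, grip distance
    R=ori(TILT,yaw);g=np.array([cx-out*np.cos(yaw),cy-out*np.sin(yaw),hz])
    return g-(6+back)*R[:,2],R
def st(m=""):
    s=sensors.read_state();print(m,"t",round(s["t"],2),"pos",s["eef_pos"].round(1),"F",s["force"].round(1),"T",np.round(s["wrist_torque"],2),"w",round(s["grip_width"],1),"gf",np.round(s["grasp_force"],1));return s
E
python3 - <<'E'
from h import *
HZ,O=69.5,128
for a in((600,-12,.2),(600,-212,-.15),(675,-216,-.15)): print(ctrl.solve_ik(*tcp(*a,HZ,O)) is not None)
P,R=tcp(636,-10.3,.215,HZ,O,90)
ctrl.move_ptp(P+[-20,0,90],R);ctrl.move_l(P,vel=200);ctrl.gripper_to(45);st("pre")
p,d,c=wrist("w2");handles(p,d,c)
ctrl.move_l(tcp(636,-10.3,.215,HZ,O)[0],vel=100);st("at")
p,d,c=wrist("w3")
p,d=optics.grab_frame("side");cv2.imwrite("pics/s3.png",cv2.resize(p[130:350,180:460][:,:,::-1],None,fx=1.5,fy=1.5))
cv2.imwrite("pics/m3.png",np.hstack([cv2.resize(cv2.imread("pics/w3.png"),(400,300)),cv2.resize(p[150:330,200:440][:,:,::-1],(400,300))]))
E
```

```text
True
True
True
pre t 5.65 pos [466.1 -47.6 154.2] F [-0.  -0.4 -0.4] T [-0.09  0.21 -0.06] w 45.0 gf 0.0
skillet px [277. 255.] n 1905 z 77.1 rect c [540.5 -21.7] size [94.3 74. ] ang 5.13 minx 494.5 fit [ 9.717000e-01  2.364000e-01  5.362954e+02 -3.302850e+01]
saucepan px [556. 300.] n 88 z 84.6 rect c [532.3 185. ] size [22.2  6. ] ang 42.84 minx 523.0 fit [  0.6912   0.7226 531.3352 185.1431]
at t 6.75 pos [508.3 -38.3  75.1] F [ 0.9  0.4 -0. ] T [-0.07  0.26  0.05] w 44.9 gf 0.0
```

View pics/m3.png

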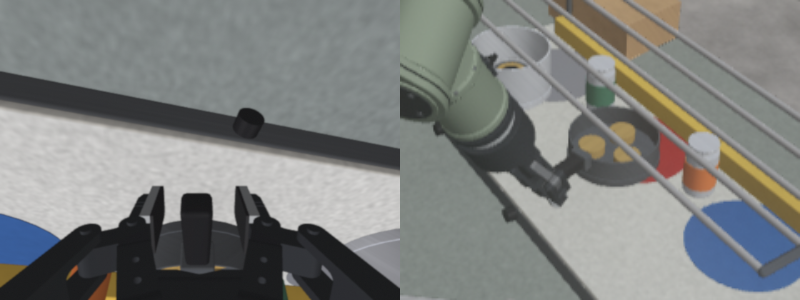

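The wrist view shows the handle (195,230 in the left half) centred between the open pads. Grip and slide.

```bash
python3 - <<'E'
from h import *
HZ,O=69.5,128
s0=st("before");ctrl.gripper_to(10,force=25);st("grip")
P,R=tcp(600,-14,.2,HZ,O);ctrl.move_l(P,R,vel=60);st("pulled")
P,R=tcp(600,-215.5,-.15,HZ,O);ctrl.move_l(P,R,vel=70);st("across")
p,d=optics.grab_frame("side");q,_=optics.grab_frame("scene")
cv2.imwrite("pics/m4.png",np.hstack([cv2.resize(q[90:240,110:310][:,:,::-1],(400,300)),cv2.resize(p[150:330,240:480][:,:,::-1],(400,300))]))
E
```

```text
before t 6.85 pos [508.4 -38.5  75.4] F [-0.1 -0.5 -0.4] T [-0.05  0.17  0.05] w 45.1 gf 0.0
grip t 7.2 pos [508.5 -38.7  75.4] F [-4.2 -1.6  6.3] T [-0.25  0.34 -0.23] w 17.5 gf 29.0
pulled t 7.96 pos [471.2 -40.3  75. ] F [-6.2 -2.8 11.1] T [-0.25  0.13 -0.23] w 17.5 gf 29.7
across t 10.33 pos [ 469.5 -191.5   73.8] F [ 0.3 10.3  9.4] T [ 1.46 -0.88  1.53] w 17.7 gf 34.9
```

View pics/m4.png

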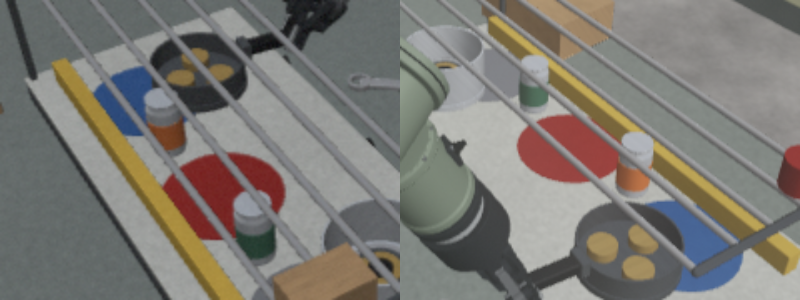

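The skillet is at the front of the blue disc (scene half: (200,70)), the tins are undisturbed and the red disc is clear. The tool is pressing down about 9 N, so I relieve that and check that the pan is level.

```bash
cat >> h.py <<'E'
def rim(nm,box,zr,dark):
    """rim circle and tilt from both fixed cameras"""
    x0,x1,y0,y1=box;res=[]
    for n in("scene","side"):
        p,d=optics.grab_frame(n);c=optics.camera_params(n);W=cloud(d,c);h=hsv(p);S,V=h[...,1].astype(int),h[...,2].astype(int)
        X,Y,Z=[W[...,i] for i in range(3)]
        m=(d>0)&(X>x0)&(X<x1)&(Y>y0)&(Y<y1)&(abs(Z-zr)<5)&((V<90) if dark else (S<50))
        xy=ray(np.argwhere(m)[:,::-1],c,zr)[:,:2];hl=cv2.convexHull(xy.astype(np.float32))[:,0].astype(float)
        from scipy.optimize import least_squares
        s=least_squares(lambda k:np.hypot(*(hl-k).T)-60,hl.mean(0),loss="soft_l1",f_scale=1.)
        f=np.abs(s.fun);q=W[m];ins=np.hypot(*(q[:,:2]-s.x).T);k=abs(ins-58)<4;q=q[k]
        pl=np.linalg.lstsq(np.c_[q[:,:2]-s.x,np.ones(len(q))],q[:,2],rcond=None)[0] if len(q)>20 else None
        print(nm,n,m.sum(),"centre",s.x.round(1),"med res",np.median(f).round(1),"rim plane",None if pl is None else (pl*[120,120,1]).round(1))
E
python3 - <<'E'
from h import *
rim("skillet",(540,665,-285,-150),73.5,True)
for k in range(4):
    s=sensors.read_state()
    f=s["force"][2]
    if f<2.5: break
    P=tcp(600,-215.5,-.15,69.5,128)[0]+[0,0,.5*(k+1)]
    ctrl.move_l(P,vel=10);ctrl.hold(.1);st(k)
rim("skillet",(540,665,-285,-150),73.5,True)
E
```

```text
skillet scene 156 centre [ 602.2 -203.9] med res 1.1 rim plane [-0.6  1.4 72.9]
skillet side 224 centre [ 601.8 -209. ] med res 1.8 rim plane [ 2.1 -1.1 71.8]
0 t 10.88 pos [ 469.6 -192.    74.3] F [2.1 8.7 7. ] T [ 1.24 -0.8   1.31] w 17.8 gf 32.9
1 t 11.23 pos [ 469.7 -192.5   74.7] F [2.5 7.9 5.4] T [ 1.1  -0.64  1.15] w 17.5 gf 31.9
2 t 11.58 pos [ 469.5 -192.9   75.1] F [3.2 4.9 4.4] T [ 0.74 -0.48  0.95] w 17.6 gf 31.0
3 t 11.93 pos [ 469.2 -193.2   75.3] F [2.2 5.4 2.2] T [ 0.7  -0.15  0.98] w 17.1 gf 30.6
skillet scene 159 centre [ 602.  -204.7] med res 1.2 rim plane [-2.2  1.8 72.4]
skillet side 182 centre [ 601.3 -214.8] med res 1.7 rim plane [-0.  -1.9 71.6]
```

```bash
python3 - <<'E'
from h import *
HZ,O=71,128
P,R=tcp(664,-222,-.15,HZ,O);ctrl.move_l(P,R,vel=50);st("near")
P,R=tcp(685,-222,-.15,HZ,O);print(ctrl.move_l(P,R,vel=15,threshold=7));st("touch")
rim("skillet",(600,745,-290,-150),73.5,True)
p,d,c=wrist("w5")
E
```

```text
near t 13.47 pos [ 532.4 -201.7   75.1] F [-8.5  1.1  8.9] T [ 0.05  0.79 -0.04] w 17.3 gf 29.7
True
touch t 14.23 pos [ 541.3 -201.9   75.1] F [-2.7 -0.4  4.7] T [-0.02  0.11 -0.  ] w 17.4 gf 28.8
skillet scene 181 centre [ 672.8 -217.1] med res 1.1 rim plane [ 0.5  1.1 72.2]
skillet side 207 centre [ 670.8 -222.4] med res 1.6 rim plane [ 0.3 -1.1 71.6]
```

```bash
python3 - <<'E'
from h import *
x=sensors.read_state()["eef_pos"][0]; P,R=tcp(675,-221,-.15,71,128)
last=None
for k in range(8):
    P[0]=x+1.5*(k+1);ctrl.move_l(P,R,vel=15);ctrl.hold(.1);s=st(k)
    if s["force"][0]<-14: break
rim("skillet",(600,745,-290,-150),73.5,True)
E
```

```text
0 t 14.73 pos [ 541.4 -201.3   75.2] F [-4.2 -1.3  4.9] T [-0.2   0.74 -0.27] w 17.6 gf 28.8
1 t 15.08 pos [ 541.5 -201.2   75. ] F [-16.1  -1.4  12.5] T [-0.3   1.48 -0.31] w 17.4 gf 30.6
skillet scene 182 centre [ 672.1 -216.6] med res 1.2 rim plane [-0.4  2.3 72.6]
skillet side 206 centre [ 670.5 -221.7] med res 1.4 rim plane [ 0.4 -2.3 71.8]
```

```bash
python3 - <<'E'
from h import *
s=sensors.read_state();R=s["eef_rot"];z=ori(TILT,-.15)[:,2]
P=s["eef_pos"].copy();P[0]-=.8;P[2]+=.5;ctrl.move_l(P,vel=15);st("relax")
ctrl.gripper_to(45);st("open")
ctrl.move_l(P-90*z,vel=150);st("out")
p,d,c=wrist("w6");np.savez("w6.npz",p=p,d=d,R=c["R"],t=c["t"],mtx=c["mtx"])
ctrl.move_l([420,-215,300],ori(0),vel=200);st("up")
p,d,c=wrist("w7");np.savez("w7.npz",p=p,d=d,R=c["R"],t=c["t"],mtx=c["mtx"])
rim("skillet",(600,745,-290,-150),73.5,True)
E
cat > m.py <<'E'
from h import *
from scipy.optimize import least_squares
import sys
n=sys.argv[1];z=np.load(n+".npz");p,d,c=z["p"],z["d"],z
W=cloud(d,c);h=hsv(p);H,S,V=[h[...,i].astype(int) for i in range(3)];X,Y,Z=[W[...,i] for i in range(3)]
def hf(m,zt,r,nm):
    xy=ray(np.argwhere(m)[:,::-1],c,zt)[:,:2];hl=cv2.convexHull(xy.astype(np.float32))[:,0].astype(float)
    s=least_squares(lambda k:np.hypot(*(hl-k).T)-r,hl.mean(0),loss="soft_l1",f_scale=1.);print(nm,m.sum(),s.x.round(1),"res",np.median(np.abs(s.fun)).round(1),"y",xy[:,1].min().round(1),xy[:,1].max().round(1))
hf((H>100)&(H<125)&(S>120)&(abs(Z-36)<6)&(X>590)&(X<735)&(Y<-140),35.5,70,"blue")
hf(((H<6)|(H>174))&(S>140)&(abs(Z-36)<6)&(X>590)&(X<735)&(abs(Y)<100),35.5,70,"red")
hf((V<80)&(S<90)&(abs(Z-72)<4)&(X>600)&(X<745)&(Y<-150)&(Y>-290),73.5,60,"skillet rim")
m=(V<75)&(S<90)&(abs(Z-77)<5)&(X>500)&(X<592)&(Y<-130)&(Y>-250)
q=ray(np.argwhere(m)[:,::-1],c,77.3)[:,:2];r=cv2.minAreaRect(q.astype(np.float32));v=cv2.fitLine(q.astype(np.float32),cv2.DIST_HUBER,0,.01,.01).ravel()
print("handle",r,"axis",v,"y at 675:",v[3]+(675-v[2])*v[1]/v[0],"minx",q[:,0].min())
E
python3 m.py w6; python3 m.py w7
```

```text
relax t 15.57 pos [ 540.5 -201.2   75.3] F [-2.5 -1.1  2.4] T [-0.03  0.45 -0.11] w 17.6 gf 28.5
open t 15.96 pos [ 540.6 -200.9   75.3] F [0.8 0.6 0.2] T [ 0.02  0.21 -0.03] w 45.3 gf 0.0
out t 16.71 pos [ 497.9 -194.6  154.1] F [-0.1 -0.6 -0.4] T [ 0.09  0.26 -0.02] w 45.1 gf 0.0
up t 17.74 pos [ 419.6 -214.5  298.4] F [-0.2  0.6  0.8] T [ 0.   -0.   -0.01] w 45.0 gf 0.0
skillet scene 171 centre [ 671.7 -215.8] med res 1.5 rim plane [-0.6  1.1 72.6]
skillet side 193 centre [ 669.5 -223.6] med res 1.8 rim plane [-0.5 -1.9 72. ]
blue 684 [ 674.5 -216.5] res 0.3 y -260.4 -158.4
red 8787 [676.1 -12.1] res 0.9 y -82.1 51.4
skillet rim 1046 [ 665.9 -220. ] res 0.5 y -276.6 -170.2
handle ((560.1931762695312, -203.98788452148438), (17.471065521240234, 64.94632720947266), 81.6333999633789) axis [ 9.8626322e-01 -1.6518143e-01  5.5733215e+02 -2.0326643e+02] y at 675: -222.9737 minx 527.2855586340428
blue 805 [ 674.8 -216.8] res 0.5 y -283.1 -148.9
red 335 [657.8  -8.1] res 6.0 y -53.3 42.0
skillet rim 283 [ 663.6 -216.9] res 2.8 y -277.7 -163.9
handle ((562.0828247070312, -204.64999389648438), (16.91921615600586, 61.378936767578125), 80.89762878417969) axis [ 9.8760140e-01 -1.5698239e-01  5.6114630e+02 -2.0476366e+02] y at 675: -222.86107 minx 530.8372175458755
```

View pics/w7.png

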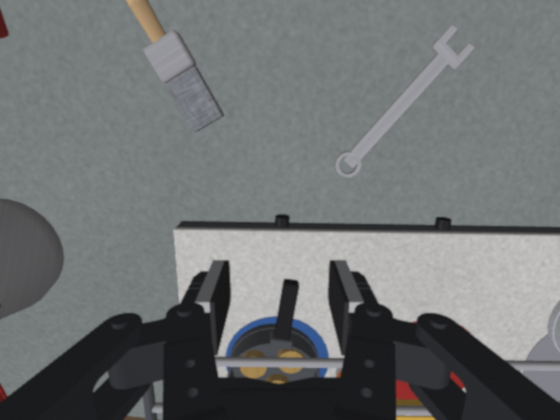

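The skillet sits on the blue disc, slightly off centre. Next I check whether it really touches the bar and whether the rack has moved.

```bash
python3 - <<'E'
from h import *
p,d=optics.grab_frame("scene");np.savez("scene1.npz",p=p,d=d);c=optics.camera_params("scene")
a=load("scene")
for nm,(P,D) in(("before",a[:2]),("after",(p,d))):
    W=cloud(D,c);m=(W[...,2]>165)&(W[...,2]<182)&(W[...,0]>540)&(W[...,0]<580)&(W[...,1]>-250)&(W[...,1]<200);print(nm,"front rod",m.sum(),np.median(W[m],0).round(2),np.percentile(W[m][:,0],[5,95]).round(1))
g1,g2=[cv2.cvtColor(i,cv2.COLOR_RGB2GRAY).astype(np.float32)[225:330,240:400] for i in(a[0],p)];print("rack end shift px",cv2.phaseCorrelate(g1,g2))
crop=cv2.resize(p[100:200,130:260][:,:,::-1],None,fx=4,fy=4,interpolation=cv2.INTER_CUBIC)
q,_=optics.grab_frame("side")
crop2=cv2.resize(q[220:330,320:480][:,:,::-1],(280,192),interpolation=cv2.INTER_CUBIC)
img=np.zeros((400,800,3),np.uint8);img[:400,:520]=crop;img[:192,520:]=crop2;cv2.imwrite("pics/g1.png",img)
E
```

```text
before front rod 578 [562.77  19.08 173.39] [557.5 567.4]
after front rod 583 [562.9   17.84 173.43] [557.3 567.4]
rack end shift px ((-0.024182964609963165, -0.021697166062104145), 1.005991463970255)
```

View pics/g1.png

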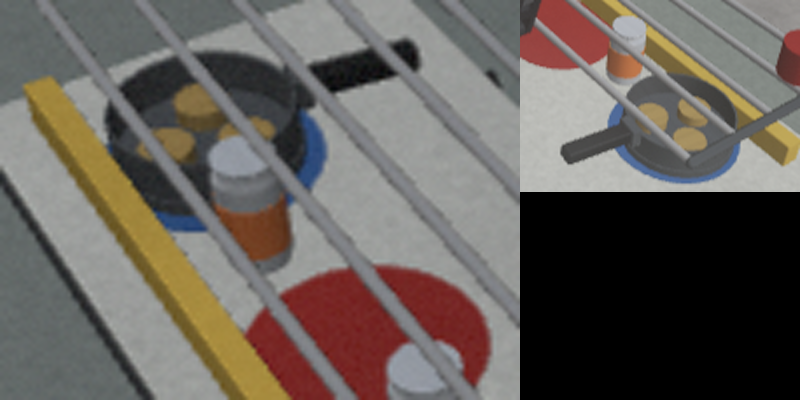

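Touching or within about a millimetre. The rack has not moved and the tin is clear. The skillet is about 4.5 mm too far towards -y, so I regrip, shift it, press again and release while it is still in contact.

```bash
cat >> h.py <<'E'
def nudge(axis,target,P,R,vel=20,n=5):   # move until the measured TCP coordinate is right
    for _ in range(n):
        ctrl.move_l(P,R,vel=vel);ctrl.hold(.15);e=target-sensors.read_state()["eef_pos"][axis]
        if abs(e)<.5: break
        P=P.copy();P[axis]+=e
    return P
def press(P,R,fx=-9,step=1.,n=14):
    P=P.copy()
    for k in range(n):
        P[0]+=step;ctrl.move_l(P,R,vel=15);ctrl.hold(.1);s=sensors.read_state()
        if s["force"][0]<fx: break
    st(f"press {k}");return P
E
python3 - <<'E'
from h import *
yaw=-.155;HZ,O=70.5,128
P,R=tcp(670.5,-221.5,yaw,HZ,O);z=R[:,2]
ctrl.move_ptp(P-90*z,R);ctrl.move_l(P,vel=120);st("at")
ctrl.gripper_to(10,force=25);s=st("grip");y0=s["eef_pos"][1]
P=P+[-4,0,0];ctrl.move_l(P,R,vel=20)
P[1]+=5.5;P=nudge(1,y0+4.8,P,R);st("shift")
P=press(P,R);
for k in range(4):
    if sensors.read_state()["force"][2]<3: break
    P[2]+=.4;ctrl.move_l(P,R,vel=15);ctrl.hold(.05)
st("relaxed z");ctrl.gripper_to(45);s=st("open")
P=s["eef_pos"];ctrl.move_l(P-90*z,vel=150)
p,d,c=wrist("w8");np.savez("w8.npz",p=p,d=d,R=c["R"],t=c["t"],mtx=c["mtx"])
rim("skillet",(600,745,-290,-150),73.5,True);st()
E
python3 m.py w8
```

```text
at t 19.69 pos [ 541.7 -201.7   76.6] F [ 0.4 -0.4  0.1] T [ 0.02  0.19 -0.03] w 44.9 gf 0.0
grip t 20.04 pos [ 541.5 -201.5   76.8] F [-3.4  0.4  6.6] T [0.1  0.24 0.14] w 17.4 gf 29.5
shift t 21.37 pos [ 537.9 -196.8   76.7] F [ 0.5 -5.3  3.4] T [-0.76  0.01 -0.88] w 17.5 gf 29.0
press 2 t 22.42 pos [ 539.4 -196.1   76.3] F [-10.   -4.5  11.6] T [-0.74  0.62 -0.78] w 17.2 gf 30.7
relaxed z t 23.62 pos [ 539.5 -195.2   76.8] F [-4.  -4.6  2.4] T [-0.8   0.44 -0.95] w 17.6 gf 29.2
open t 24.0 pos [ 539.9 -194.    76.8] F [ 0.8 -0.2  0.7] T [ 0.08  0.24 -0.  ] w 44.9 gf 0.0
skillet scene 171 centre [ 669.2 -212.2] med res 1.1 rim plane [ 0.2  0.7 71.9]
skillet side 186 centre [ 667.2 -216.6] med res 1.2 rim plane [ 0.5 -1.7 71.4]
 t 24.9 pos [ 496.9 -186.8  154.6] F [-0.1 -0.2 -0. ] T [0.03 0.15 0.03] w 44.8 gf 0.0
blue 527 [ 674.4 -216.5] res 0.2 y -259.6 -158.7
red 9113 [676.2 -12.5] res 1.2 y -82.1 54.4
skillet rim 1046 [ 663.6 -215.8] res 0.4 y -271.5 -164.3
handle ((559.5154418945312, -198.0065460205078), (17.62472152709961, 68.26704406738281), 80.60468292236328) axis [ 9.8371679e-01 -1.7972568e-01  5.5630151e+02 -1.9737167e+02] y at 675: -219.05797 minx 525.6834965717368
```

The rim moved back about 2 mm, so that press was friction and not the bar. I finish the push with closed fingers on the handle end, along the handle's axis. This leaves the pan free vertically, and hitting the bar shows as a clear force step.

```bash
cat >> h.py <<'E'
def endpush(tip,yaw,hz,far=30,fstop=9,tilt=.3,maxadv=30):
    """push the handle end (tip xy) along the handle with closed fingers until the force rises"""
    R=ori(tilt,yaw);u=np.array([np.cos(yaw),np.sin(yaw),0])
    off=(25*np.sin(tilt)+11*np.cos(tilt))*u+np.array([0,0,-25*np.cos(tilt)+11*np.sin(tilt)])
    C=np.array([tip[0],tip[1],hz])-off
    ctrl.gripper_to(0);ctrl.move_l(C-far*u+[0,0,60],R,vel=200);ctrl.move_l(C-far*u,R,vel=150);ctrl.move_l(C-8*u,R,vel=60)
    f0=sensors.read_state()["force"];log=[]
    for a in np.arange(-7,maxadv,1.):
        ctrl.move_l(C+a*u,R,vel=15);s=sensors.read_state();f=(s["force"]-f0)@u;log.append((a,round((s["eef_pos"]-C)@u,1),round(f,1),round(s["force"][2]-f0[2],1)))
        if f<-fstop: break
    print(log);st("end");ctrl.move_l(C-far*u,R,vel=60);ctrl.move_l(C-far*u+[0,0,80],R,vel=150);ctrl.gripper_to(45)
E
python3 - <<'E'
from h import *
endpush((525.7+1.5,-192.5),-.17,69.5)
ctrl.move_l(*[tcp(660,-215,-.17,70.5,128,100)[0],ori(.5,-.17)],vel=150)
p,d,c=wrist("w9");np.savez("w9.npz",p=p,d=d,R=c["R"],t=c["t"],mtx=c["mtx"])
rim("skillet",(600,745,-290,-150),73.5,True);st()
E
python3 m.py w9
```

```text
[(np.float64(-7.0), np.float64(-7.2), np.float64(0.8), np.float64(-0.2)), (np.float64(-6.0), np.float64(-6.0), np.float64(1.6), np.float64(-0.3)), (np.float64(-5.0), np.float64(-4.9), np.float64(-0.1), np.float64(0.5)), (np.float64(-4.0), np.float64(-3.9), np.float64(0.3), np.float64(0.3)), (np.float64(-3.0), np.float64(-2.9), np.float64(0.4), np.float64(-1.0)), (np.float64(-2.0), np.float64(-1.9), np.float64(-0.3), np.float64(-0.6)), (np.float64(-1.0), np.float64(-0.9), np.float64(1.3), np.float64(0.2)), (np.float64(0.0), np.float64(0.1), np.float64(0.6), np.float64(-0.6)), (np.float64(1.0), np.float64(1.0), np.float64(0.7), np.float64(-0.2)), (np.float64(2.0), np.float64(2.1), np.float64(1.3), np.float64(-0.8)), (np.float64(3.0), np.float64(3.1), np.float64(1.1), np.float64(-0.1)), (np.float64(4.0), np.float64(4.1), np.float64(0.8), np.float64(0.4)), (np.float64(5.0), np.float64(5.1), np.float64(0.4), np.float64(-0.6)), (np.float64(6.0), np.float64(6.1), np.float64(-0.1), np.float64(1.3)), (np.float64(7.0), np.float64(6.3), np.float64(-4.4), np.float64(3.2)), (np.float64(8.0), np.f
[... 348 characters left out ...]
pos [ 519.4 -190.6   89.5] F [-9.5  2.   8.9] T [ 0.19  1.24 -0.03] w -0.0 gf 5.2
skillet scene 186 centre [ 672.6 -212.9] med res 0.9 rim plane [-1.1  1.7 72.3]
skillet side 194 centre [ 669.8 -216.9] med res 1.2 rim plane [ 0.3 -1.8 71.6]
 t 34.38 pos [ 485.1 -185.7  165. ] F [ 0.2 -0.4 -0.2] T [ 0.03  0.24 -0.02] w 44.8 gf 0.0
blue 639 [ 674.9 -216.6] res 0.2 y -259.0 -161.0
red 8619 [677. -13.] res 1.3 y -81.9 55.3
skillet rim 1040 [ 667.1 -215.9] res 0.5 y -274.0 -164.8
handle ((561.0120849609375, -197.73397827148438), (17.380496978759766, 63.75050735473633), 79.62798309326172) axis [ 9.8477763e-01 -1.7381887e-01  5.5833374e+02 -1.9746049e+02] y at 675: -218.05275 minx 528.6986291128377
```

```bash
python3 - <<'E'
from h import *
yaw=-.174;R=ori(.3,yaw);u=np.array([np.cos(yaw),np.sin(yaw),0]);C=np.array([519.4,-190.6,82.0])
ctrl.gripper_to(0);ctrl.move_l(C-20*u+[0,0,10],R,vel=200);ctrl.move_l(C-9*u,R,vel=80)
for a in(8,13,18,23):
    hit=ctrl.move_l(C+a*u,R,vel=18,threshold=17);s=st(f"a{a} adv {(sensors.read_state()['eef_pos']-C)@u:.1f} {hit}")
    if hit or s["force"]@u<-15: break
s=sensors.read_state();ctrl.move_l(s["eef_pos"]-25*u,R,vel=80)
ctrl.gripper_to(45);ctrl.move_l(tcp(660,-215,-.17,70.5,128,100)[0],ori(.5,-.17),vel=200)
p,d,c=wrist("w10");np.savez("w10.npz",p=p,d=d,R=c["R"],t=c["t"],mtx=c["mtx"])
rim("skillet",(600,745,-290,-150),73.5,True);st()
E
python3 m.py w10
```

```text
a8 adv -0.5 True t 36.38 pos [ 519.  -190.1   80.8] F [0.6 0.8 0.3] T [-0.02  0.16 -0.03] w 0.0 gf 0.0
skillet scene 183 centre [ 673.6 -212.7] med res 0.9 rim plane [-0.6  1.2 72.2]
skillet side 185 centre [ 670.1 -217.4] med res 1.0 rim plane [-1.  -1.6 72. ]
 t 38.05 pos [ 483.5 -184.4  162.2] F [-0.2 -0.   0.1] T [ 0.08  0.21 -0.03] w 45.1 gf 0.0
blue 643 [ 674.6 -216.4] res 0.3 y -259.5 -160.3
red 8670 [676.7 -13.1] res 1.2 y -81.9 55.1
skillet rim 971 [ 666.6 -215.8] res 0.8 y -274.5 -165.1
handle ((561.1951904296875, -197.905517578125), (17.539838790893555, 64.64988708496094), 80.72545623779297) axis [ 9.8498333e-01 -1.7264940e-01  5.5829944e+02 -1.9707225e+02] y at 675: -217.52771 minx 529.3407983194938
```

```bash
python3 - <<'E'
from h import *
yaw=-.174;R=ori(.3,yaw);u=np.array([np.cos(yaw),np.sin(yaw),0]);C=np.array([519.4,-190.6,83.0])
ctrl.gripper_to(0);ctrl.move_l(C-12*u+[0,0,8],R,vel=250);ctrl.move_l(C-4*u,R,vel=60)
L=[]
for a in np.arange(-2.5,12,1.):
    ctrl.move_l(C+a*u,R,vel=20);s=sensors.read_state();f=s["force"]@u;L.append((float(a),float(round((s["eef_pos"]-C)@u,1)),float(round(f,1)),float(round(s["force"][2],1))))
    if f<-15: break
print(L);s=st();ctrl.move_l(s["eef_pos"]-25*u,R,vel=100)
rim("skillet",(600,745,-290,-150),73.5,True)
E
```

```text
[(-2.5, -2.4, 0.2, -0.4), (-1.5, -1.4, 0.3, 0.1), (-0.5, -0.5, -0.6, -0.4), (0.5, -0.2, -4.3, 2.5), (1.5, -0.0, -7.7, 5.5), (2.5, 0.1, -11.4, 8.5), (3.5, 0.2, -15.2, 11.4)]
 t 41.1 pos [ 519.6 -190.3   82. ] F [-15.3   0.9  11.4] T [ 0.01  1.92 -0.15] w -0.1 gf 7.6
skillet scene 184 centre [ 673.1 -213.2] med res 0.8 rim plane [-0.7  1.2 72.3]
skillet side 195 centre [ 670.2 -216.8] med res 0.9 rim plane [-0.1 -1.1 71.8]
```

The force rises linearly to 15 N with only 0.2 mm of advance, so the skillet is firmly against the bar at y ≈ -216. Now the saucepan.

```bash
python3 - <<'E'
from h import *
HZ,O=80.3,129
P,R=tcp(607.5,192.3,-.056,HZ,O,90)
ctrl.gripper_to(45);ctrl.move_l([450,-170,190],ori(.3,0),vel=250)
ctrl.move_ptp(P,R);ctrl.move_l(tcp(607.5,192.3,-.056,HZ,O)[0],vel=130);st("at")
ctrl.gripper_to(10,force=25);st("grip")
P,R=tcp(597,192,-.05,HZ+.8,O);ctrl.move_l(P,R,vel=50);st("pulled")
P,R=tcp(597,-13,0,HZ+.8,O);ctrl.move_l(P,R,vel=90);st("across")
rim("saucepan",(530,665,-85,60),105.5,False)
E
```

```text
at t 44.99 pos [476.2 199.4  85.9] F [ 0.6  1.3 -0.7] T [ 0.    0.23 -0.03] w 44.9 gf 0.0
grip t 45.34 pos [476.3 200.2  86.6] F [-3.5  0.8  6.1] T [0.16 0.29 0.29] w 17.3 gf 28.4
pulled t 45.71 pos [464.6 198.5  86.6] F [-6.   0.2  7. ] T [0.12 0.28 0.05] w 17.6 gf 28.8
across t 48.21 pos [464.8 -12.1  86.6] F [0.3 6.8 4.7] T [ 0.93 -0.28  1.02] w 17.7 gf 30.0
saucepan scene 269 centre [598.5  -6.8] med res 1.0 rim plane [-1.000e-01  0.000e+00  1.042e+02]
saucepan side 356 centre [597.6 -11.3] med res 1.1 rim plane [-0.000e+00  1.000e-01  1.046e+02]
```

```bash
python3 - <<'E'
from h import *
HZ,O=81.1,129
P,R=tcp(603,-17,0,HZ,O);ctrl.move_l(P,R,vel=40)
P,R=tcp(671,-16.5,0,HZ,O);ctrl.move_l(P,R,vel=50);s=st("near")
ctrl.gripper_to(45);z=R[:,2];s=st("open");ctrl.move_l(s["eef_pos"]-90*z,vel=180)
p,d,c=wrist("w11");handles(p,d,c)
o=handles(p,d,c,False)["saucepan"][1];o=o[o[:,0]<595]
v=cv2.fitLine(o.astype(np.float32),cv2.DIST_HUBER,0,.01,.01).ravel();print("handle",v,"minx",o[:,0].min(),"y at 672",v[3]+(672-v[2])*v[1]/v[0])
rim("saucepan",(595,745,-90,65),105.5,False);st()
E
```

```text
near t 50.15 pos [536.9 -16.2  85.7] F [-10.5   1.4  11.6] T [ 0.02  0.73 -0.01] w 17.7 gf 29.7
open t 50.53 pos [538.9 -16.6  86.1] F [ 0.4  0.2 -0.3] T [ 0.03  0.23 -0.01] w 45.1 gf 0.0
skillet px [ 36. 253.] n 2519 z 76.8 rect c [ 607.8 -221. ] size [143.6 112.8] ang 11.03 minx 529.2 fit [ 9.661000e-01 -2.582000e-01  5.797362e+02 -1.971276e+02]
saucepan px [279. 247.] n 1680 z 87.1 rect c [561.4 -15.5] size [78.  17.3] ang 1.14 minx 522.4 fit [ 1.000000e+00  4.100000e-03  5.577804e+02 -1.547110e+01]
handle [ 9.9993247e-01  1.1623779e-02  5.5556494e+02 -1.5479743e+01] minx 522.4048954655424 y at 672 -14.126236
saucepan scene 234 centre [671.  -12.6] med res 0.8 rim plane [  0.   -0.3 104.3]
saucepan side 227 centre [668.7 -16.8] med res 1.2 rim plane [-7.000e-01 -1.000e-01  1.047e+02]
 t 51.33 pos [495.2 -16.4 163.6] F [-0.3 -0.2  0. ] T [-0.    0.21  0.01] w 44.7 gf 0.0
```

```bash
python3 - <<'E'
from h import *
yaw=.06;R=ori(.3,yaw);u=np.array([np.cos(yaw),np.sin(yaw),0]);C=np.array([512.,-16.0,93.0])
ctrl.gripper_to(0);ctrl.move_l(C-14*u+[0,0,25],R,vel=200);ctrl.move_l(C-10*u,R,vel=100)
L=[]
for a in np.arange(-6,25,1.5):
    ctrl.move_l(C+a*u,R,vel=22);s=sensors.read_state();f=s["force"]@u;L.append((float(a),float(round((s["eef_pos"]-C)@u,1)),float(round(f,1)),float(round(s["force"][2],1))))
    if f<-15: break
print(L);s=st();ctrl.move_l(s["eef_pos"]-30*u,R,vel=100)
p,d,c=wrist()
rim("saucepan",(595,745,-90,65),105.5,False);rim("skillet",(600,745,-290,-150),73.5,True)
p,d=optics.grab_frame("side");q,_=optics.grab_frame("scene")
cv2.imwrite("pics/m12.png",np.hstack([cv2.resize(q[90:270,110:350][:,:,::-1],(400,300)),cv2.resize(p[150:330,240:480][:,:,::-1],(400,300))]))
E
```

```text
[(-6.0, -5.4, -0.1, 0.5), (-4.5, -4.4, 1.0, 0.3), (-3.0, -2.9, -1.0, -0.3), (-1.5, -1.4, -0.0, 0.2), (0.0, 0.0, 0.6, 0.2), (1.5, 0.8, -4.2, 1.8), (3.0, 1.9, -6.7, 2.6), (4.5, 3.6, -3.8, 1.6), (6.0, 5.5, -2.8, -1.7), (7.5, 7.4, -3.7, -1.7), (9.0, 8.5, -5.5, -1.2), (10.5, 8.7, -9.8, 4.4), (12.0, 9.0, -17.6, 10.2)]
 t 55.95 pos [520.9 -15.2  92.2] F [-17.4  -3.5  10.2] T [-0.35  2.22 -0.11] w 0.1 gf 8.4
saucepan scene 229 centre [677.8 -12.5] med res 0.9 rim plane [-1.00e-01  3.00e-01  1.04e+02]
saucepan side 298 centre [677.2 -16.7] med res 0.8 rim plane [-4.000e-01  1.000e-01  1.045e+02]
skillet scene 183 centre [ 672.6 -213.6] med res 0.8 rim plane [ 0.4  1.  72. ]
skillet side 242 centre [ 670.3 -217.6] med res 0.9 rim plane [-0.2 -2.2 71.9]
```

View pics/m12.png

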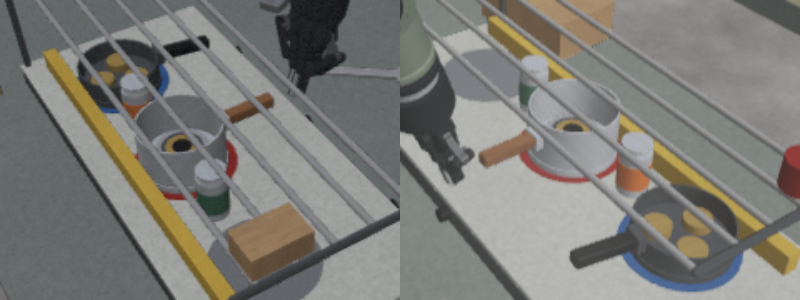

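The scene view shows the skillet on blue (120,75) and the saucepan on red (180,145), both against the yellow bar. The tins are standing in place, the rack has not moved and the gripper is clear, so I hand it in.

```bash
python3 - <<'E'
from plant import ctrl
print(ctrl.finish_job())
E
```

```text
the job is handed in; nothing more can be done
None
```

The job is handed in at about 57 s: skillet on the blue disc, then saucepan on the red, each within about 2 mm of centre by camera and pushed to a 15–17 N hard stop at the bar, though the cameras put the skillet about 2.5 mm short; both pans read level when checked, and the tins and rack look undisturbed.

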